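# Shut down the raclette grill

## Robot

A 6-joint arm with a two-finger parallel gripper is mounted at the origin on the work surface. World frame = base frame: x ahead of the robot, y to its left, z up, the work surface at z = 0. Lengths are in m, angles in rad, forces in N, time in s.
With the tool pointing down it reaches from about 0.35 to 0.975 m from the base axis. Payload 4.9 kg.
Tool frame: the origin (TCP) lies at the very end of the fingers, on their centre line; the grasp point (between the pads) lies 19 mm behind it; z points along the fingers, y is the direction in which the jaws open and shut (so a half turn about z gives the same grasp; the last joint's range is limited). The gripper opens to 85 mm and grips with 20 to 120 N. Pads are 22 mm wide; open, the fingers measure 114 mm over their backs; the gripper's body (76 mm by 85 mm) begins 54 mm behind the grasp point. The pads swing forward as they close: fully open they stand 13 mm farther back than shut.
Start: joints at [1.052, 0.053, 1.613, -0, 1.476, -0.119], TCP at [0.243, 0.576, 0.194] pointing down, gripper open.
Joint ranges: [-3.01, 3.01], [-1.01, 2.22], [0.06, 2.58], [-1.02, 4.17], [0.09, 2.62], [-3.14, 3.14]. Speed limits (rad/s): [2.57, 2.57, 3.14, 3.14, 3.14, 3.14].

## Interface

Orientations are given as a rotation vector (axis times angle).
In Python, from station import sensors, optics, ticket gives the robot as it stands.
- The arm moves only by the tool move_arm, never from a script. Its argument "plan" is text: rows parted by semicolons, each of 5 numbers parted by spaces: the shift along the tool's x, y, z in m, then the turn about the tool's z in rad, then the closure in counts, from 0 (fully open) to 255 (shut). In form: dx dy dz turn grip; .... A call has 1 to 12 rows; each row is the pose to reach, as a shift and turn from the pose measured when the call began, along the tool's axes at that moment; what a row does not reach only later rows make up. A row lasts 1/8 s, in which the tool goes at most 62.5 mm and 10.7 degrees, less where a joint would pass 70% of its speed; a pose out of reach is approached as far as the arm can. A call with a gripper value outside its range is refused whole. The fingers move at their own pace and stop on an object; "force" is the grip in N (left out, the last holds). Time passes only in rows, so rows that repeat a pose let the fingers close. It gives the time, the measured TCP pose, the force and the opening at its end, in the units of the state.
- sensors.get_obs(): the state, without advancing time (a new reading comes with each control period).
- optics.get_image(name): name is "side" or "top"; returns (picture, depth): 420x560x3 uint8, blue, green, red; 420x560 float32, m along the optical axis (not along the pixel's ray), 0 where there is no reading.
- optics.camera_model(name): a dict with "K" (3x3 intrinsics, pixels), "extrinsics" (4x4, takes a point from camera to world coordinates). Camera axes: x right, y down, z forward; pixel columns grow to the right and rows downward; lengths in m; the calibration is good to about 2 mm. A picture is of the moment at which its call begins. camera_model takes no time and is no camera call.
- ticket.finish_job(): hands the job in, once; it reports no verdict.
The state is a dict: "t": time; "q": joint angles; "dq": joint speeds; "effort": joint torques, N m; "tool_pos": TCP position; "tool_rot": TCP orientation; "contact_force": force on the tool from outside, world axes, zero at the start; "wrist_torque": the same for the moment, N m; "opening": finger opening in m.
Only numpy, scipy, OpenCV 4.12 (cv2) and the standard library are available. Lean on these libraries where they do the work, as an engineer would, in place of code of your own. Each camera call takes 0.05 s, during which the arm holds its last target. There are 200 camera calls.

## Task

Shut down the raclette grill after lunch: turn its thermostat dial fully anticlockwise, past the click, to the off stop, and slide the red-tipped pan that was left out on the worktop into a free front bay under the hot plate, lying flat on the deck and pushed fully home, with its handle sticking out. Do not force the dial, and leave the parked pans, mugs, jars and scraper where they are.

Things in the scene. Friction and masses are not known exactly. Their poses are not given: they have to be found in the camera images.
- grill: Raclette grill, red with black hot plate, fixed. Origin on the worktop under the middle of its main part (260 mm along x, 210 along y), z up; at yaw 0 its thermostat end faces the robot (-x) and its open sides face left (+y) and right (-y). Deck top at z = 30 mm. Four pan bays, two a side, centred at x = -62 mm (front pair, free) and +62 mm (rear pair, taken).
- plate (a point): Centre of the hot plate's top, z = 96 mm, axes as the grill's. The plate is 270 (x) by 220 mm (y) with a rim up to z = 100 mm; underside at z = 80 mm, so the gap over the deck is 50 mm. End columns at |x| 111 to 130 mm carry it.
- bay_left (a point): Middle of the free front-left bay's inner end, on the deck (z = 30 mm), at the foot of the centre rib (12 mm thick, 30 high, grey like the deck) that stops a pan; axes as the grill's. The bay is 98 mm wide (x) and runs 99 mm to the left (+y) to its open mouth; a ridge 8 mm high parts it from the rear bay. A pan comes in along -y and its nose edge ends here.
- bay_right (a point): The same for the free front-right bay, which runs to the right (-y); a pan comes in along the grill's +y.
- dial (a joint): Thermostat dial, vertical axis. In rad: 0 = off, the anticlockwise end stop (seen from above); grows clockwise to 4.4. Starts at 1.7 to 3.6. Drag 0.02 N m. Below 0.8 the switch spring resists, up to 0.14 N m (4 to 6 N at the rib's ends), to the click near 0.38. Let go at 0.5 or more it springs back to 0.75; under 0.3 it snaps to 0. Fingers pressing with over 50 N in all (25 N a side) force it.
- dial_axis (a point): On the dial's axis at the top of its rib, 116 mm over the worktop; x axis along the rib to the end with the white pointer line, z up. Black disc 52 mm across, top at 98 mm, with a straight rib across it 52 long, 9 thick, 18 tall. It stands on the thermostat box (100 x 110 mm, top at z = 90 mm), at x = -180, y = 0 in the grill's frame. At off the line meets the red mark.
- pan: Raclette pan left out, red tip on its handle; loose, 100 to 160 g. Dark square pan 92 long (x), 88 wide (y), 11 mm high; origin under its centre, z up; nose edge at x = +46 mm. Black handle from x = -60 to -150 mm, 20 mm wide, 10 to 24 mm above the pan's underside. It starts flat on the worktop left or right of the grill, handle towards the robot. Its weight acts near x = -24 mm.
- pan_nose (a point): Middle of the pan's nose edge, at its underside; axes as the pan's.
- parked_left: The same pan with a blue tip, parked in the rear-left bay; leave alone. Origin under its square part.
- parked_right: The same pan with a yellow tip, parked in the rear-right bay; leave alone.
- mug: White mug, 80 mm across, 92 mm high, handle at its +y, standing on the other side of the grill from the pan; origin under its centre.
- tea_cup: Blue mug, 80 mm across, 88 mm high, at the back left; origin under its centre.
- tea_jar: Amber glass jar with brass lid, 84 mm across, 85 mm high, at the back right; origin under its centre.
- honey_jar: Glass jar with green lid, 72 mm across, 80 mm high, on the right; origin under its centre.
- scraper: Wooden raclette scraper, 137 x 30 x 6 mm, lying on the left; origin under its middle.
There are look-alikes about, which are no part of the job. What is shaped like the pan but pink or turquoise is not meant.

How it is judged:
By the outcome, as a careful person would: the job done as asked, in the order asked, and still so for the second after the job is handed in, with the robot touching nothing.
It also fails if it takes over 72 s, if anything falls off the work surface, if the arm or the gripper's body presses on something with over 40 N, if the wrist force passes 120 N, or if a joint passes its speed limit or range.

## Working session

There is one attempt and no reset: what is moved stays moved. The work goes in short steps, Python scripts to look and compute and a tool call to move; the robot and the scene stay as the last step left them, time stands still between calls to the robot, and variables do not carry over. Pictures are saved under pics/ and viewed, about 8 in all and at most 12, crops included, and the job is handed in when it is done.

Besides the shell and the picture viewer there is one more tool, called after "Request:" as a command line: name --argument value ..., lists and objects as JSON in quotes. move_arm: Moves the arm, as the interface text tells. Its arguments: {"type":"object","properties":{"plan":{"type":"string"},"force":{"type":"number"}},"required":["plan"]}

```bash
mkdir -p pics; ls; cat > h.py <<'E'
import numpy as np,cv2
from station import sensors,optics,ticket
np.set_printoptions(precision=4,suppress=True)
def cam(n):
    m=optics.camera_model(n);return np.array(m["K"]),np.array(m["extrinsics"])
def world(n,d):
    K,T=cam(n);h,w=d.shape;u,v=np.meshgrid(np.arange(w),np.arange(h))
    p=np.stack([(u-K[0,2])/K[0,0]*d,(v-K[1,2])/K[1,1]*d,d],-1)
    return p@T[:3,:3].T+T[:3,3]
def ray(n,u,v,z):
    K,T=cam(n);r=T[:3,:3]@np.array([(u-K[0,2])/K[0,0],(v-K[1,2])/K[1,1],1.]);c=T[:3,3]
    return c+r*(z-c[2])/r[2]
E
python3 - <<'E'
from h import *
for n in("top","side"):
    im,d=optics.get_image(n);cv2.imwrite(f"pics/{n}0.png",im);np.savez(f"{n}0.npz",im=im,d=d);K,T=cam(n);print(n,K,T)
o=sensors.get_obs();print(o)
E
```

```text
pics
top [[412.045    0.     277.6047]
 [  0.     412.045  206.7513]
 [  0.       0.       1.    ]] [[-0.0224 -0.9861  0.1644  0.3557]
 [-0.9993  0.027   0.0258  0.0027]
 [-0.0299 -0.1637 -0.9861  1.0695]
 [ 0.      0.      0.      1.    ]]
side [[503.7081   0.     282.8057]
 [  0.     503.7081 196.526 ]
 [  0.       0.       1.    ]] [[ 0.9615 -0.202   0.1862  0.2756]
 [-0.2747 -0.7029  0.6561 -0.7787]
 [-0.0016 -0.682  -0.7313  0.9906]
 [ 0.      0.      0.      1.    ]]
{'t': 0.1, 'q': array([ 1.052 ,  0.0533,  1.6141,  0.    ,  1.476 , -0.119 ]), 'dq': array([ 0.0005,  0.0002, -0.0018, -0.0009, -0.0007,  0.0017]), 'effort': array([  0.0003, -39.4898, -37.1366,  -0.0001,   0.0037,  -0.    ]), 'tool_pos': array([0.243 , 0.5752, 0.1931]), 'tool_rot': array([-0.6237, -3.0785,  0.0027]), 'contact_force': array([-0.6076, -0.0252, -0.1627]), 'wrist_torque': array([-0.033 ,  0.058 , -0.0368]), 'opening': 0.08558608334464052}
```

View pics/top0.png

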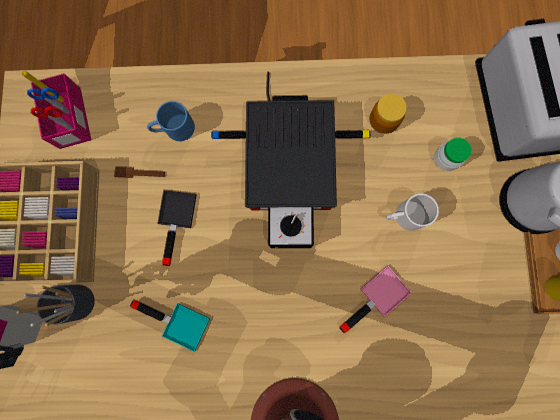

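View pics/side0.png

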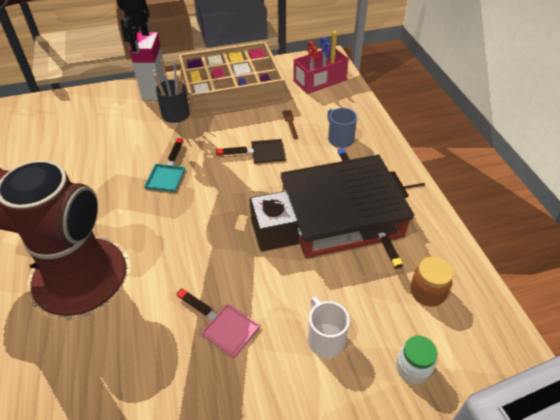

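The top view shows the dark red-tipped pan at (178,209) with its tip at (167,262), left of the grill. The hot plate is at (291,153) and the dial at (291,225). The side view shows the same pan at (268,151) and the dial at (273,208).

```bash
python3 - <<'E'
from h import *
for n in("top","side"):
    z=np.load(f"{n}0.npz");im,d=z["im"],z["d"];W=world(n,d);hsv=cv2.cvtColor(im,cv2.COLOR_BGR2HSV)
    u,v=np.meshgrid(np.arange(560),np.arange(420))
    V=hsv[...,2];S=hsv[...,1];H=hsv[...,0];dark=(V<75)
    def big(m):
        k,l,s,c=cv2.connectedComponentsWithStats(m.astype(np.uint8));return l==1+np.argmax(s[1:,4])
    def rect(m,zz):
        c,_=cv2.findContours(m.astype(np.uint8),0,2);c=max(c,key=cv2.contourArea)
        p=np.array([ray(n,*q[0],zz)[:2] for q in c],np.float32);return cv2.minAreaRect(p)
    pl=(d>0)&(W[...,2]>.085)&(W[...,2]<.108)&(W[...,0]>.5)&(W[...,0]<.95)&(abs(W[...,1])<.2)&dark
    pl=big(cv2.morphologyEx(pl.astype(np.uint8),cv2.MORPH_OPEN,np.ones((5,5))))
    print(n,"plate z",np.median(W[pl][:,2]),rect(pl,np.median(W[pl][:,2])),pl.sum())
    x0,x1,y0,y1=(155,205,185,240) if n=="top" else (243,295,132,168)
    box=(u>x0)&(u<x1)&(v>y0)&(v<y1)
    pm=big(box&dark&(S<140));zz=np.median(W[pm][:,2]);print("pan z",zz,rect(pm,.011),pm.sum())
    x0,x1,y0,y1=(155,205,225,275) if n=="top" else (205,262,140,160)
    t=big((u>x0)&(u<x1)&(v>y0)&(v<y1)&((H<6)|(H>174))&(S>150)&(V>80))
    print("tip",np.median(W[t],0),t.sum(),ray(n,u[t].mean(),v[t].mean(),.024),u[t].mean(),v[t].mean())
    hm=big((u>x0)&(u<x1)&(v>y0)&(v<y1)&(W[...,2]>.014)&(W[...,2]<.04));p=W[hm];print("handle",p.mean(0),np.percentile(p[:,2],[10,50,90]),np.linalg.svd(p[:,:2]-p[:,:2].mean(0),full_matrices=0)[2][0])
    bx=(W[...,2]>.086)&(W[...,2]<.094)&(V>130)&(S<60)&(abs(W[...,1])<.2)&(W[...,0]>.3)&(W[...,0]<.7)
    bx=big(bx);print("box",rect(bx,.09),np.median(W[bx][:,2]))
    rb=(W[...,2]>.108)&(W[...,2]<.125)&(abs(W[...,0]-.5)<.12)&(abs(W[...,1]+.02)<.1);print("rib",W[rb].mean(0),rb.sum(),cv2.minAreaRect(W[rb][:,:2].astype(np.float32)))
a=np.load("top0.npz")["im"][195:255,260:322];b=np.load("side0.npz")["im"][180:250,240:305]
cv2.imwrite("pics/c1.png",np.hstack([cv2.resize(a,(390,380),interpolation=2),cv2.resize(b,(390,380),interpolation=2)]))
E
```

```text
top plate z 0.09553157795756961 ((0.6581012010574341, -0.005295552313327789), (0.21905790269374847, 0.2823575437068939), 88.76028442382812) 9641
pan z 0.003026739931408118 ((0.5347210764884949, 0.294802725315094), (0.08869048207998276, 0.0906362384557724), 81.18849182128906) 1128
tip [0.3982 0.3156 0.0235] 58 [0.3982 0.3157 0.024 ] 166.31034482758622 261.0
handle [0.432  0.3114 0.0227] [0.0191 0.0233 0.0257] [-0.989   0.1481]
box ((0.47433480620384216, -0.0004588477313518524), (0.09626630693674088, 0.08669405430555344), 88.58474731445312) 0.09006071642842184
rib [ 0.4726 -0.0012  0.1145] 86 ((0.4729229509830475, -0.0012429896742105484), (0.00852099247276783, 0.051401522010564804), 62.178409576416016)
side plate z 0.09593332555009992 ((0.656005859375, -0.0096198171377182), (0.23041090369224548, 0.28606748580932617), 88.8280258178711) 7484
pan z 0.0032679672008727456 ((0.5329169631004333, 0.2871759831905365), (0.08908060193061829, 0.08360715210437775), 81.22354888916016) 589
tip [0.3972 0.3088 0.0225] 40 [0.3975 0.308  0.024 ] 220.0 151.375
handle [0.4305 0.306  0.0221] [0.0166 0.0228 0.0259] [-0.9865  0.1638]
box ((0.47223180532455444, -0.0021713003516197205), (0.10029735416173935, 0.08965828269720078), 88.8099365234375) 0.09069925096059583
rib [ 0.4701 -0.0059  0.114 ] 98 ((0.47042936086654663, -0.004640299826860428), (0.014645219780504704, 0.050774991512298584), 65.25569915771484)
```

View pics/c1.png

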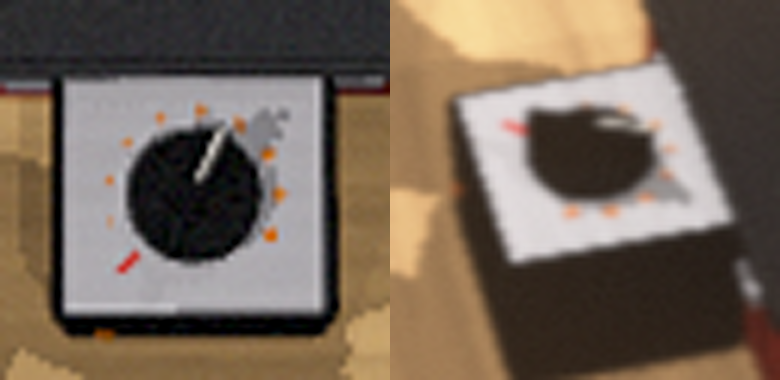

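Both views agree. The dial axis is at about (0.471, -0.003), with the rib top near 0.115. The pointer stands at about -27° and the off mark at about 135°, so the dial needs about 2.8 rad anticlockwise. The pan is at about (0.534, 0.291) with a yaw of about -9°. I'm moving towards the dial.

Request:
move_arm --plan "0 0 -0.06 0.18 60; -0.04 -0.04 -0.06 0.36 100; -0.08 -0.08 -0.06 0.54 120; -0.12 -0.12 -0.06 0.72 120; -0.16 -0.16 -0.06 0.90 120; -0.20 -0.20 -0.06 1.08 120; -0.24 -0.24 -0.06 1.26 120; -0.28 -0.28 -0.06 1.44 120; -0.32 -0.32 -0.06 1.62 120; -0.36 -0.36 -0.06 1.80 120; -0.40 -0.40 -0.06 1.98 120; -0.435 -0.443 -0.06 2.16 120" --force 20

```text
t: 1.6
tool_pos: [0.4714, -0.004, 0.2533]
tool_rot: [3.011, 0.891, -0.002]
contact_force: [1.7, 0.0, -0.3]
opening: 0.0452
```

```bash
cat >> h.py <<'E'
from scipy.spatial.transform import Rotation as Ro
def go(p,ang=None):
    o=sensors.get_obs();R=Ro.from_rotvec(o["tool_rot"]).as_matrix()
    a=np.degrees(np.arctan2(R[1,0],R[0,0]));s=R.T@(np.array(p)-o["tool_pos"])
    t=None if ang is None else np.radians(a-ang)
    print("t",o["t"],"pos",o["tool_pos"],"xang",a,"q",o["q"],"F",o["contact_force"],"open",o["opening"],"\n shift",s,"turn",t)
E
python3 -c "
from h import *
go([.4715,-.003,.102],-27)"
```

```text
t 1.6 pos [ 0.4714 -0.004   0.2533] xang 32.98053538711492 q [-0.1654 -0.3535  1.8792 -0.0016  1.6169  0.8297] F [ 1.677   0.0006 -0.3488] open 0.04523680547168856 
 shift [ 0.0009 -0.0009  0.1513] turn 1.0468578296141269
```

Request:
move_arm --plan "0 0 0.03 0.18 120; 0 0 0.05 0.36 120; 0 0 0.06 0.54 120; 0 0 0.07 0.72 120; 0 0 0.08 0.90 120; 0 0 0.09 1.047 120; 0 0 0.10 1.047 120; 0 0 0.12 1.047 120; 0 0 0.14 1.047 120; 0 0 0.15 1.047 120; 0.001 -0.001 0.15 1.047 120; 0.001 -0.001 0.151 1.047 120" --force 20

```text
t: 3.1
tool_pos: [0.4722, -0.0028, 0.1032]
tool_rot: [3.054, -0.732, 0.001]
contact_force: [-1.0, -0.5, 0.4]
opening: 0.0453
```

```bash
python3 -c "
from h import *
go([.4715,-.003,.102],-27)
a=optics.get_image('top')[0][185:260,245:335];b=optics.get_image('side')[0][150:250,220:340]
cv2.imwrite('pics/c2.png',np.hstack([cv2.resize(a,(390,325)),cv2.resize(b,(390,325))]))"
```

```text
t 3.1 pos [ 0.4722 -0.0028  0.1032] xang -26.965090848499802 q [-0.1626 -0.2517  2.0505 -0.0016  1.3422  1.8792] F [-1.0031 -0.4954  0.3752] open 0.04527081635286455 
 shift [-0.0006  0.0005  0.0012] turn 0.0006092796327559734
```

View pics/c2.png

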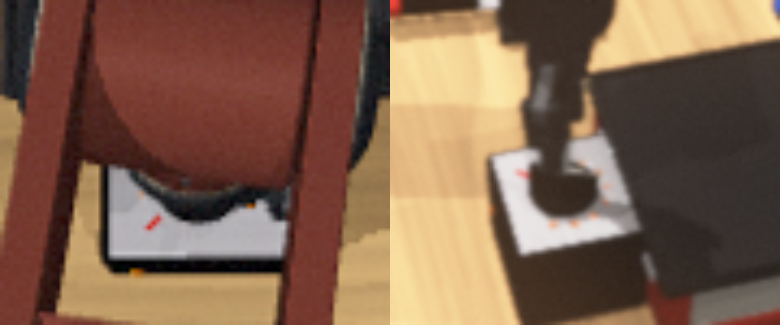

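The fingers stand over the rib and nothing is in contact; the red mark shows at (152,222) in the crop. I'm closing gently.

Request:
move_arm --plan "0 0 0.001 0 190; 0 0 0.001 0 220; 0 0 0.001 0 240; 0 0 0.001 0 240; 0 0 0.001 0 240; 0 0 0.001 0 240" --force 20

```text
t: 3.95
tool_pos: [0.4722, -0.0028, 0.1022]
tool_rot: [3.053, -0.733, 0.001]
contact_force: [0.4, 0.5, -0.4]
opening: 0.0048
```

```bash
python3 -c "
from h import *
go([.4715,-.003,.102],-27)
b=optics.get_image('side')[0][150:240,230:330]
cv2.imwrite('pics/c3.png',cv2.resize(b,(660,594),interpolation=2))"
```

```text
t 3.95 pos [ 0.4722 -0.0028  0.1022] xang -26.981648291666726 q [-0.1627 -0.2507  2.0515 -0.0016  1.3402  1.8794] F [ 0.3952  0.4982 -0.4445] open 0.004779761474019628 
 shift [-0.0005  0.0005  0.0002] turn 0.000320297733781309
```

View pics/c3.png

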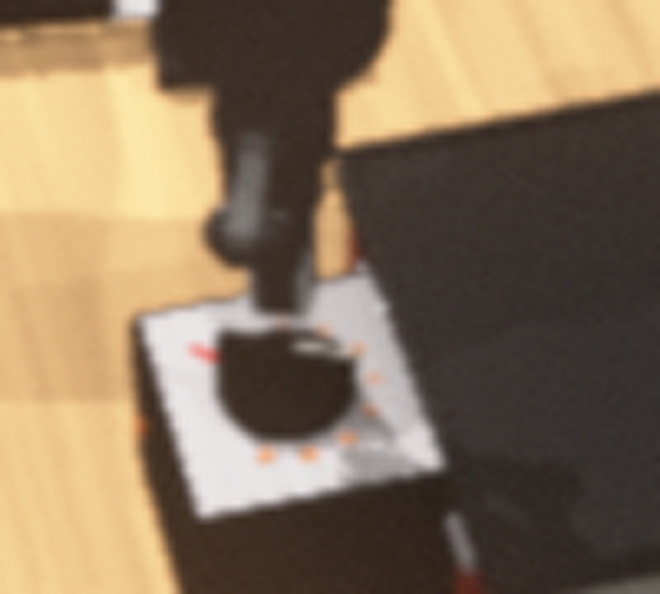

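```bash
python3 -c "
from h import *
for n in ('side','top'):
    K,T=cam(n)
    for P in ([.4722,-.0028,.1022],[.4722,-.0028,.116]):
        c=T[:3,:3].T@(np.array(P)-T[:3,3]);print(n,(K@c/c[2])[:2])
im,d=optics.get_image('side');W=world('side',d)
for v in range(180,212,3): print(v,W[v,273],im[v,273])
"
```

```text
side [273.2141 205.2749]
side [273.123  201.3497]
top [291.0391 225.1062]
top [291.0527 224.3959]
180 [ 0.4684 -0.021   0.2058] [38 46 59]
183 [ 0.4698 -0.0151  0.1902] [50 57 69]
186 [ 0.4618 -0.0459  0.2134] [41 49 61]
189 [ 0.4613 -0.0472  0.2054] [38 46 59]
192 [ 0.4683 -0.0192  0.1657] [42 49 62]
195 [ 0.4681 -0.0191  0.1557] [40 49 61]
198 [0.4809 0.0318 0.0891] [131 138 154]
201 [ 0.4723 -0.0012  0.1155] [42 52 63]
204 [ 0.47   -0.0098  0.1148] [31 41 54]
207 [ 0.4705 -0.0071  0.1012] [34 43 57]
210 [ 0.4689 -0.0127  0.0971] [32 42 54]
```

```bash
python3 -c "
from h import *
im,d=optics.get_image('side');W=world('side',d)
for u in (264,267,270,273,276):
  print(u,[tuple(np.round(W[v,u],3).tolist()) for v in range(188,200,2)])
z=np.load('side0.npz');W=world('side',z['d'])
for P in ([.243,.5752,.1931],):
    K,T=cam('side');c=T[:3,:3].T@(np.array(P)-T[:3,3]);print((K@c/c[2])[:2])
z0=np.load('side0.npz')['im'][0:110,80:220]
cv2.imwrite('pics/c4.png',np.hstack([cv2.resize(z0,(420,330)),cv2.resize(im[120:230,220:340],(360,330))]))
m=(z['d']>0)&(abs(W[...,0]-.243)<.12)&(abs(W[...,1]-.576)<.09)&(W[...,2]>.1);v,u=np.where(m);i=np.argsort(W[m][:,2])[:40:4];print(np.c_[u[i],v[i],W[m][i]])
"
```

```text
264 [(0.441, -0.05, 0.217), (0.445, -0.029, 0.189), (0.484, 0.141, -0.001), (0.482, 0.136, -0.003), (0.461, 0.044, 0.089), (0.459, 0.035, 0.093)]
267 [(0.446, -0.057, 0.223), (0.452, -0.03, 0.187), (0.458, -0.004, 0.154), (0.458, -0.005, 0.147), (0.458, -0.004, 0.14), (0.467, 0.037, 0.088)]
270 [(0.451, -0.062, 0.226), (0.457, -0.036, 0.192), (0.462, -0.017, 0.166), (0.461, -0.018, 0.16), (0.462, -0.014, 0.149), (0.474, 0.035, 0.088)]
273 [(0.462, -0.046, 0.207), (0.461, -0.05, 0.205), (0.468, -0.02, 0.167), (0.468, -0.019, 0.159), (0.468, -0.02, 0.154), (0.481, 0.031, 0.09)]
276 [(0.476, -0.018, 0.175), (0.476, -0.015, 0.166), (0.476, -0.016, 0.16), (0.475, -0.02, 0.157), (0.476, -0.017, 0.148), (0.488, 0.03, 0.089)]
[144.5963  58.6189]
[[173.      80.       0.3119   0.586    0.1002]
 [157.      73.       0.2687   0.638    0.1004]
 [145.      74.       0.2321   0.6424   0.1006]
 [184.      86.       0.3399   0.5439   0.1008]
 [171.      80.       0.306    0.5865   0.1009]
 [157.      92.       0.2576   0.5347   0.1013]
 [166.      96.       0.281    0.5069   0.1014]
 [141.      73.       0.2206   0.6499   0.1016]
 [144.      73.       0.2296   0.6471   0.1017]
 [183.      90.       0.3339   0.5224   0.1019]]
```

View pics/c4.png

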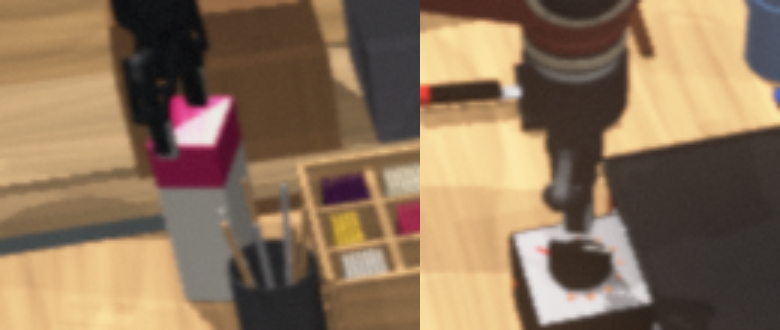

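The right crop shows the closed fingertips ending at about (575,225), clear above the dial with white box visible between. The depth puts the real tips at z of about 0.14, roughly 40 mm above the reported TCP. The start picture (tips near (141,42) against a projected TCP row of 58) gives the same discrepancy. So the reported TCP lies beyond the real tips, and I'll go by the pictures, opening and descending in guarded steps.

Request:
move_arm --plan "0 0 0 0 150; 0 0 0 0 120; 0 0 0 0 120; 0 0 0.005 0 120; 0 0 0.01 0 120; 0 0 0.015 0 120; 0 0 0.015 0 120" --force 20

```text
t: 4.97
tool_pos: [0.4716, -0.0028, 0.0864]
tool_rot: [3.053, -0.733, -0.001]
contact_force: [0.7, 0.6, -0.3]
opening: 0.0453
```

```bash
python3 -c "
from h import *
go([.4715,-.003,.102],-27)
im,d=optics.get_image('side');W=world('side',d)
m=(d>0)&(abs(W[...,0]-.471)<.05)&(abs(W[...,1]+.003)<.06)&(W[...,2]>.118)&(W[...,2]<.2)
v,u=np.where(m);i=np.argsort(W[m][:,2])[:60:4];print(np.c_[u[i],v[i],W[m][i]])
cv2.imwrite('pics/c5.png',cv2.resize(im[140:230,220:340],(640,480)))
"
```

```text
t 4.975 pos [ 0.4716 -0.0028  0.0864] xang -26.981383486760112 q [-0.1628 -0.2328  2.0647 -0.0016  1.3107  1.8794] F [ 0.65    0.5545 -0.256 ] open 0.04526413370344958 
 shift [ 0.      0.0003 -0.0156] turn 0.0003249194512771567
[[282.     203.       0.4903  -0.0154   0.1181]
 [276.     192.       0.4848   0.017    0.1242]
 [272.     208.       0.4616  -0.0329   0.1282]
 [278.     192.       0.488    0.0106   0.1298]
 [277.     190.       0.4871   0.0163   0.1311]
 [273.     206.       0.4643  -0.0318   0.1331]
 [268.     207.       0.4522  -0.0328   0.1345]
 [277.     189.       0.4868   0.0151   0.1358]
 [265.     204.       0.4475  -0.0241   0.1369]
 [274.     205.       0.4663  -0.0334   0.1376]
 [272.     206.       0.461   -0.0357   0.1383]
 [272.     205.       0.4614  -0.0341   0.1399]
 [268.     205.       0.4526  -0.032    0.1403]
 [277.     188.       0.4863   0.0128   0.1417]
 [272.     204.       0.4614  -0.0346   0.1438]]
```

View pics/c5.png

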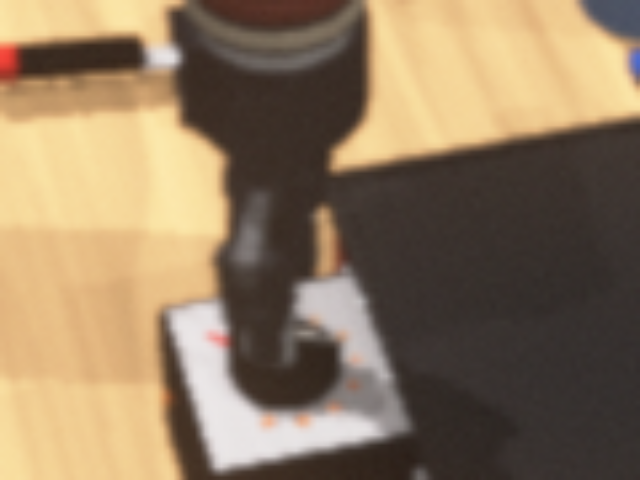

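Image count is 6. The fingers straddle the rib with their tips at z of about 0.125, while the TCP reads 0.086. I'll go down another 18 mm and close.

Request:
move_arm --plan "0 0 0.005 0 120; 0 0 0.01 0 120; 0 0 0.014 0 120; 0 0 0.018 0 120; 0 0 0.018 0 170; 0 0 0.018 0 210; 0 0 0.018 0 240; 0 0 0.018 0 240; 0 0 0.018 0 240; 0 0 0.018 0 240" --force 20

```text
t: 6.28
tool_pos: [0.4721, -0.0029, 0.0691]
tool_rot: [3.053, -0.733, 0.0]
contact_force: [-1.4, -0.0, 1.5]
opening: 0.0082
```

The opening is 8.2 mm, so the rib is held. Now I turn anticlockwise.

Request:
move_arm --plan "0 0 0 -0.15 240; 0 0 0 -0.30 240; 0 0 0 -0.45 240; 0 0 0 -0.6 240; 0 0 0 -0.75 240; 0 0 0 -0.9 240; 0 0 0 -1.05 240; 0 0 0 -1.2 240; 0 0 0 -1.35 240; 0 0 0 -1.5 240; 0 0 0 -1.65 240; 0 0 0 -1.8 240" --force 20

```text
t: 7.78
tool_pos: [0.4723, -0.0032, 0.0691]
tool_rot: [2.467, 1.942, -0.002]
contact_force: [0.0, -1.1, -0.6]
opening: 0.0078
```

```bash
python3 -c "
from h import *
go([.4715,-.003,.068],135);o=sensors.get_obs();print(o['wrist_torque'])"
```

```text
t 7.775 pos [ 0.4723 -0.0032  0.0691] xang 76.42450819349739 q [-0.1631 -0.211   2.0774 -0.0022  1.2745  0.0745] F [ 0.0466 -1.1296 -0.6264] open 0.007830383339762832 
 shift [-0.     -0.0008  0.0011] turn -1.022335192998432
[-0.1243 -0.0313 -0.0651]
```

Request:
move_arm --plan "0 0 0 -0.12 240; 0 0 0 -0.24 240; 0 0 0 -0.36 240; 0 0 0 -0.48 240; 0 0 0 -0.6 240; 0 0 0 -0.7 240; 0 0 0 -0.8 240; 0 0 0 -0.88 240; 0 0 0 -0.94 240; 0 0 0 -0.94 240" --force 20

```text
t: 9.02
tool_pos: [0.4724, -0.0032, 0.0691]
tool_rot: [1.321, 2.849, -0.003]
contact_force: [0.7, 0.3, -1.4]
opening: 0.0078
```

```bash
python3 -c "
from h import *
go([.4715,-.003,.068],135);o=sensors.get_obs();print(o['wrist_torque'])"
```

```text
t 9.025 pos [ 0.4724 -0.0032  0.0691] xang 130.2551263476643 q [-0.163  -0.2108  2.0773 -0.0021  1.2739 -0.865 ] F [ 0.7241  0.2767 -1.4045] open 0.007821764947274377 
 shift [ 0.0007 -0.0006  0.0011] turn -0.08281366782438691
[ 0.0554 -0.1156  0.1435]
```

Request:
move_arm --plan "0 0 0 0 200; 0 0 0 0 150; 0 0 0 0 130; 0 0 0 0 130; 0 0 -0.03 0 130; 0 0 -0.08 0 100; 0 0 -0.12 0 60; 0 0 -0.14 -0.1 60; 0.02 0.05 -0.14 -0.2 60; 0.05 0.1 -0.14 -0.3 60" --force 20

```text
t: 10.28
tool_pos: [0.5174, 0.1005, 0.2098]
tool_rot: [0.879, 3.013, -0.002]
contact_force: [0.3, -0.0, -0.1]
opening: 0.0651
```

```bash
python3 -c "
from h import *
go([.43,.308,.2],171)"
```

```text
t 10.275 pos [0.5174 0.1005 0.2098] xang 147.48279815320916 q [ 0.052  -0.1945  1.8218 -0.0024  1.5116 -0.9511] F [ 0.2627 -0.0293 -0.1229] open 0.06513297315436317 
 shift [0.1853 0.128  0.009 ] turn -0.41045260308259124
```

Request:
move_arm --plan "0.045 0.03 0 -0.1 30; 0.09 0.06 0 -0.2 0; 0.135 0.095 0 -0.3 0; 0.18 0.125 0 -0.41 0; 0.185 0.128 0.02 -0.41 0; 0.185 0.128 0.05 -0.41 0; 0.185 0.128 0.08 -0.41 0; 0.185 0.128 0.1 -0.41 0; 0.185 0.128 0.12 -0.41 0; 0.185 0.128 0.12 -0.41 0" --force 60

```text
t: 11.52
tool_pos: [0.4296, 0.3067, 0.0871]
tool_rot: [0.248, 3.132, -0.006]
contact_force: [-0.2, -0.4, -0.8]
opening: 0.0853
```

```bash
python3 -c "
from h import *
go([.43,.307,.0],171)
t,dt=optics.get_image('top');s,ds=optics.get_image('side')
cv2.imwrite('pics/c6.png',np.hstack([cv2.resize(t[190:260,250:330],(400,350),interpolation=2),cv2.resize(s[110:190,190:280],(394,350),interpolation=2)]))
W=world('side',ds)
m=(ds>0)&(abs(W[...,0]-.43)<.025)&(abs(W[...,1]-.307)<.08)&(W[...,2]>.035)&(W[...,2]<.16)
v,u=np.where(m);i=np.argsort(W[m][:,2])[:60:5];print(np.c_[u[i],v[i],W[m][i]])
"
```

```text
t 11.525 pos [0.4296 0.3067 0.0871] xang 170.93658913072974 q [ 0.481  -0.0867  1.935  -0.0035  1.2954 -0.9307] F [-0.1789 -0.4381 -0.7568] open 0.08525559510144953 
 shift [-0.0003  0.0007  0.0871] turn -0.0011067284503176761
[[226.     129.       0.4157   0.2648   0.1361]
 [225.     128.       0.4132   0.2631   0.1414]
 [230.     128.       0.4254   0.2565   0.1438]
 [227.     128.       0.4173   0.2549   0.1469]
 [226.     128.       0.4143   0.2522   0.1497]
 [224.     126.       0.4108   0.2605   0.1507]
 [231.     124.       0.4299   0.2618   0.1521]
 [226.     126.       0.4151   0.2539   0.1549]
 [231.     123.       0.4296   0.2579   0.1585]]
```

View pics/c6.png

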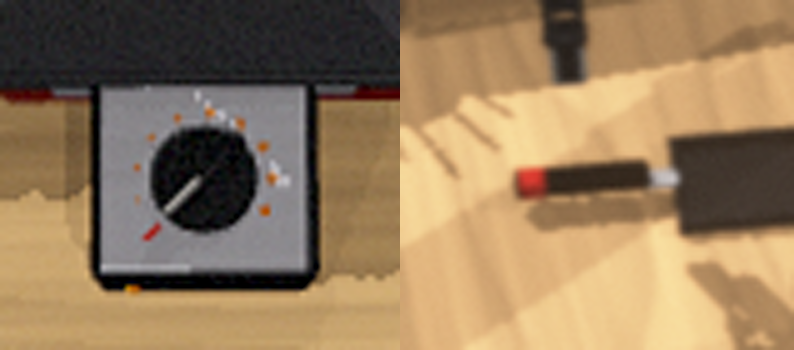

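Image count is 7. The pointer line (185,195) now meets the red mark (152,232), so the dial is off. The open tips are at 0.136 with the TCP at 0.087, which fits the roughly 36 mm offset when closed. I'm descending on the handle with that correction.

Request:
move_arm --plan "0 0 0.03 0 100; 0 0 0.06 0 120; 0 0 0.08 0 130; 0 0 0.095 0 130; 0 0 0.1 0 130; 0 0 0.1 0 130" --force 60

```text
t: 12.38
tool_pos: [0.432, 0.3077, -0.0098]
tool_rot: [0.247, 3.127, -0.002]
contact_force: [0.3, 0.8, 0.2]
opening: 0.0419
```

```bash
python3 -c "
from h import *
go([.43,.307,-.031],171)
s,ds=optics.get_image('side')
cv2.imwrite('pics/c7.png',cv2.resize(s[100:190,190:300],(660,540),interpolation=2))
W=world('side',ds)
m=(ds>0)&(abs(W[...,0]-.43)<.025)&(abs(W[...,1]-.307)<.06)&(W[...,2]>.012)&(W[...,2]<.1)
v,u=np.where(m);i=np.argsort(W[m][:,1])[::12];print(np.c_[u[i],v[i],W[m][i]])
"
```

```text
t 12.375 pos [ 0.432   0.3077 -0.0098] xang 170.95281478985416 q [ 0.4806  0.0486  1.9834 -0.0038  1.1064 -0.9306] F [0.2906 0.8277 0.2146] open 0.041911280737453364 
 shift [ 0.0019 -0.001   0.0212] turn -0.0008235372752903589
[[234.     143.       0.4309   0.2477   0.0979]
 [234.     145.       0.4311   0.2526   0.0866]
 [226.     145.       0.4098   0.2552   0.0896]
 [228.     146.       0.4154   0.2586   0.0817]
 [233.     149.       0.4298   0.2698   0.0578]
 [229.     152.       0.4184   0.2739   0.0459]
 [230.     148.       0.4227   0.2762   0.0578]
 [234.     153.       0.4328   0.2784   0.0347]
 [227.     150.       0.4145   0.2817   0.0476]
 [224.     135.       0.4115   0.2867   0.0988]
 [240.     150.       0.454    0.2989   0.0232]
 [237.     150.       0.4459   0.3024   0.0222]
 [226.     154.       0.4134   0.3052   0.0124]
 [223.     151.       0.4063   0.3092   0.0222]
 [236.     147.       0.4455   0.3136   0.0242]
 [233.     131.       0.4436   0.3289   0.0719]]
```

View pics/c7.png

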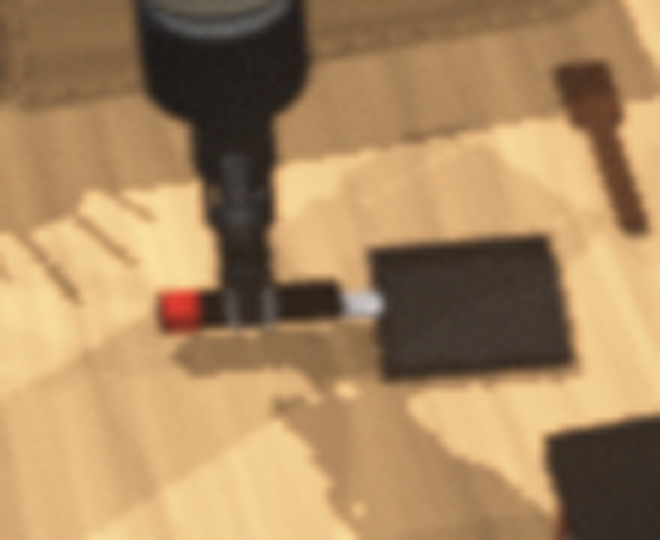

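Image count is 8. The fingers straddle the handle at (250,305), midway along it. I'm lowering and closing.

Request:
move_arm --plan "0 -0.001 0.006 0 130; 0 -0.001 0.012 0 130; 0 -0.001 0.017 0 130; 0 -0.001 0.02 0 130; 0 -0.001 0.02 0 170; 0 -0.001 0.02 0 210; 0 -0.001 0.02 0 220; 0 -0.001 0.02 0 220; 0 -0.001 0.02 0 220" --force 70

```text
t: 13.55
tool_pos: [0.4324, 0.3069, -0.0293]
tool_rot: [0.247, 3.126, -0.001]
contact_force: [0.6, -0.2, 1.3]
opening: 0.0182
```

The handle is held, with the opening at 18 mm. I'll lift, then turn by about +1.42 rad.

Request:
move_arm --plan "0 0 -0.01 0 220; 0 0 -0.025 0 220; 0 0 -0.04 0 220; 0 0 -0.055 0.1 220; 0 0 -0.06 0.25 220; 0 0 -0.06 0.4 220; 0 0 -0.06 0.55 220; 0 0 -0.06 0.7 220; 0 0 -0.06 0.85 220; 0 0 -0.06 1.0 220; 0 0 -0.06 1.15 220; 0 0 -0.06 1.3 220" --force 70

```text
t: 15.05
tool_pos: [0.4326, 0.3073, 0.032]
tool_rot: [2.095, 2.334, 0.007]
contact_force: [-0.3, 0.2, -1.7]
opening: 0.0184
```

```bash
python3 -c "
from h import *
go([.592,.33,.032],89)"
```

```text
t 15.05 pos [0.4326 0.3073 0.032 ] xang 96.18474384875053 q [ 0.4794 -0.0162  1.9682 -0.0035  1.1836  0.3728] F [-0.3142  0.1692 -1.7221] open 0.018421686895071725 
 shift [0.0054 0.161  0.0011] turn 0.12539743607310622
```

Request:
move_arm --plan "0 0.04 0 0.06 220; 0.003 0.08 0 0.125 220; 0.005 0.12 0 0.125 220; 0.005 0.16 0 0.125 220; 0.005 0.161 0 0.125 220; 0.005 0.161 0 0.125 220" --force 70

```text
t: 15.8
tool_pos: [0.5916, 0.3297, 0.0335]
tool_rot: [2.237, 2.199, 0.007]
contact_force: [-0.1, -0.4, -1.5]
opening: 0.0185
```

```bash
python3 -c "
from h import *
go([.592,.33,.032],89)
t,dt=optics.get_image('top');s,ds=optics.get_image('side');np.savez('m.npz',t=t,dt=dt,s=s,ds=ds)
cv2.imwrite('pics/c8.png',np.hstack([cv2.resize(t[85:265,135:345],(490,420)),cv2.resize(s[100:260,220:420],(300,240)).repeat(1,0) if 0 else cv2.copyMakeBorder(cv2.resize(s[100:260,220:420],(300,240)),0,180,0,0,0)]))
"
```

```text
t 15.8 pos [0.5916 0.3297 0.0335] xang 89.01804735461367 q [ 0.3998  0.3067  1.6055 -0.0026  1.2234  0.4178] F [-0.1418 -0.4439 -1.5403] open 0.018548146789877346 
 shift [0.0003 0.0003 0.0015] turn 0.0003149857592835485
```

View pics/c8.png

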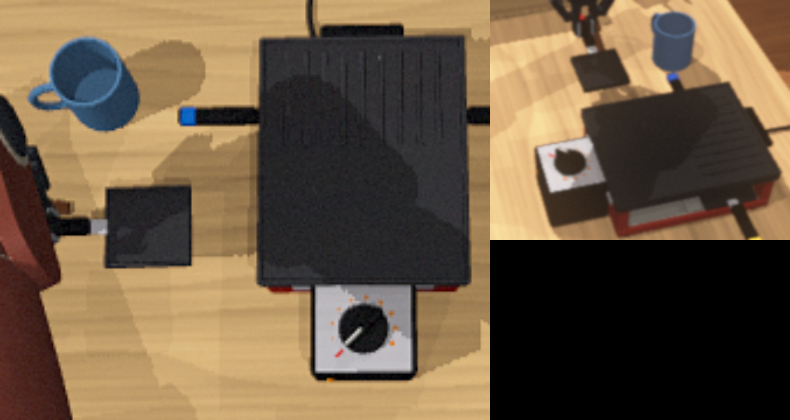

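Image count is 9. The held pan is square to the grill at crop (148,227), and the plate's left edge is at x = 258. I'll measure the pan against the plate.

```bash
python3 - <<'E'
from h import *
z=np.load("m.npz")
for n,i,dd,pb,lb in(("top",z["t"],z["dt"],(178,225,160,205),None),("side",z["s"],z["ds"],(273,307,132,161),None)):
    W=world(n,dd);V=cv2.cvtColor(i,cv2.COLOR_BGR2HSV)[...,2]
    m=np.zeros(V.shape,np.uint8);m[pb[2]:pb[3],pb[0]:pb[1]]=(V<75)[pb[2]:pb[3],pb[0]:pb[1]]&(abs(W[...,2]-.062)<.03)[pb[2]:pb[3],pb[0]:pb[1]]
    m=cv2.morphologyEx(m,cv2.MORPH_OPEN,np.ones((5,5)));P=W[m>0]
    A=np.c_[P[:,:2]-P[:,:2].mean(0),np.ones(len(P))];print(n,"pan plane",np.linalg.lstsq(A,P[:,2],rcond=None)[0])
    c=max(cv2.findContours(m,0,2)[0],key=cv2.contourArea);zm=np.median(P[:,2])+.004
    print(cv2.minAreaRect(np.array([ray(n,*q[0],zm)[:2] for q in c],np.float32)))
    pl=((abs(W[...,2]-.097)<.007)&(V<110)&(W[...,0]>.5)&(W[...,0]<.82)&(abs(W[...,1])<.16)).astype(np.uint8)
    pl=cv2.morphologyEx(pl,cv2.MORPH_OPEN,np.ones((5,5)))
    c=max(cv2.findContours(pl,0,2)[0],key=cv2.contourArea)
    q=np.array([ray(n,*a[0],.099)[:2] for a in c])
    print(n,"plate rect",cv2.minAreaRect(q.astype(np.float32)))
    for lab,sel in(("left",(q[:,1]>.09)&(q[:,0]>.55)&(q[:,0]<.76)),("right",(q[:,1]<-.1)&(q[:,0]>.55)&(q[:,0]<.76)),("front",(q[:,0]<.54)&(abs(q[:,1])<.08)),("back",(q[:,0]>.77)&(abs(q[:,1])<.1))):
        s=q[sel]; 
        if len(s)>5:
            l=cv2.fitLine(s.astype(np.float32),cv2.DIST_HUBER,0,.01,.01).ravel();print(lab,len(s),l)
E
```

```text
top pan plane [-0.0093 -0.0097  0.065 ]
((0.5914707779884338, 0.22690750658512115), (0.0875573605298996, 0.09094835072755814), 0.1262790411710739)
top plate rect ((0.6587059497833252, -0.005001641809940338), (0.2195056825876236, 0.2813214957714081), 88.6659164428711)
left 8 [ 0.9969 -0.079   0.7207  0.0986]
right 21 [ 0.9989 -0.0461  0.656  -0.1098]
back 30 [ 0.0128  0.9999  0.7845 -0.0045]
side pan plane [ 0.0068 -0.0125  0.065 ]
((0.5901410579681396, 0.22307203710079193), (0.08385541290044785, 0.09940757602453232), 0.3013245463371277)
side plate rect ((0.6553778052330017, -0.010482214391231537), (0.22651749849319458, 0.2848946154117584), 88.416748046875)
left 32 [ 0.9999 -0.0172  0.6506  0.0998]
right 42 [ 0.9999 -0.0136  0.6598 -0.1189]
front 31 [ 0.0342  0.9994  0.5151 -0.0163]
back 45 [ 0.0133  0.9999  0.7827 -0.0336]
```

The pan sits level with its underside at about 0.062, centred at about (0.591, 0.225). The plate centre is at about (0.650, -0.007) with a yaw of about -0.016. I'm lowering 24 mm and going into the bay.

Request:
move_arm --plan "0 0 0.008 0.01 220; 0 0 0.016 0.019 220; 0 0 0.024 0.019 220; -0.03 0 0.024 0.019 220; -0.055 0.001 0.024 0.019 220; -0.08 0.001 0.024 0.019 220; -0.1 0.002 0.024 0.019 220; -0.12 0.002 0.024 0.019 220; -0.135 0.002 0.024 0.019 220; -0.15 0.003 0.024 0.019 220; -0.15 0.003 0.024 0.019 220" --force 70

```text
t: 17.27
tool_pos: [0.5917, 0.1787, 0.0093]
tool_rot: [2.259, 2.177, 0.007]
contact_force: [-0.8, 0.7, -1.4]
opening: 0.018
```

```bash
python3 -c "
from h import *
go([.5916,.151,.0035],88)
t,dt=optics.get_image('top');s,ds=optics.get_image('side')
cv2.imwrite('pics/c9.png',np.hstack([cv2.resize(t[85:265,135:345],(400,343)),cv2.resize(s[120:260,250:430],(400,343)) ]))
"
```

```text
t 17.275 pos [0.5917 0.1787 0.0093] xang 87.88218613874503 q [ 0.1736  0.2112  1.7661 -0.0013  1.1582  0.2111] F [-0.7713  0.6846 -1.4226] open 0.01801679185368145 
 shift [-0.0277  0.0009  0.0058] turn -0.0020562397833870584
```

View pics/c9.png

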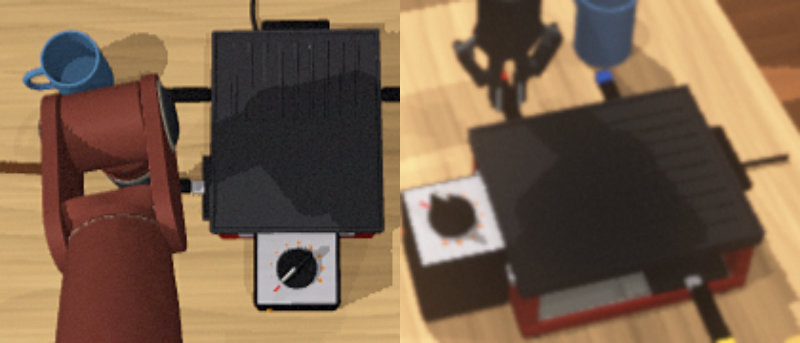

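Image count is 10. The pan is inside the front-left bay, with its edge at crop (207,188), and nothing has been touched. I'm going nearer and lowering onto the deck.

Request:
move_arm --plan "-0.008 0 0 0 220; -0.015 0 0 0 220; -0.015 0 0.003 0 220; -0.015 0 0.005 0 220; -0.015 0 0.007 0 220; -0.015 0 0.007 0 220" --force 70

```text
t: 18.12
tool_pos: [0.591, 0.1649, 0.0021]
tool_rot: [2.258, 2.179, 0.007]
contact_force: [-0.8, 0.3, -1.2]
opening: 0.018
```

Request:
move_arm --plan "0 0 0.001 0 220; 0 0 0.002 0 220; 0 0 0.002 0 220" --force 70

```text
t: 18.5
tool_pos: [0.5914, 0.165, 0.0008]
tool_rot: [2.257, 2.179, 0.007]
contact_force: [-1.2, 0.7, 3.0]
opening: 0.0185
```

It has touched the deck: Fz changed from -1.2 to +3 N. I'm pushing home.

Request:
move_arm --plan "-0.003 0 0 0 220; -0.006 0 0 0 220; -0.009 0 0 0 220; -0.009 0 0 0 220" --force 70

```text
t: 19.0
tool_pos: [0.5912, 0.1556, 0.0009]
tool_rot: [2.257, 2.178, 0.007]
contact_force: [-0.8, 0.4, 2.3]
opening: 0.0182
```

Request:
move_arm --plan "-0.002 0 0 0 220; -0.0035 0 0 0 220; -0.005 0 0 0 220; -0.005 0 0 0 220" --force 70

```text
t: 19.5
tool_pos: [0.5912, 0.1513, 0.001]
tool_rot: [2.258, 2.178, 0.01]
contact_force: [0.5, 6.0, 0.8]
opening: 0.0184
```

Request:
move_arm --plan "-0.001 0 0 0 220; -0.002 0 0 0 220; -0.002 0 0 0 220" --force 70

```text
t: 19.88
tool_pos: [0.5916, 0.1513, 0.0014]
tool_rot: [2.26, 2.179, 0.015]
contact_force: [1.0, 9.8, 1.8]
opening: 0.0181
```

It stops firmly at y = 0.1513 as predicted, with Fy rising to 10 N. I'm releasing and withdrawing upwards.

Request:
move_arm --plan "0.001 0 0 0 220; 0.001 0 0 0 190; 0.001 0 0 0 150; 0.001 0 0 0 140; 0.001 0 0 0 140; 0.001 0 -0.02 0 140; 0.001 0 -0.05 0 140; 0.01 0 -0.09 0 140; 0.04 0 -0.13 0 140; 0.08 0 -0.17 0 140; 0.13 -0.04 -0.2 0 140; 0.17 -0.09 -0.2 0 140" --force 20

```text
t: 21.38
tool_pos: [0.514, 0.3196, 0.2067]
tool_rot: [2.259, 2.176, 0.027]
contact_force: [0.5, 0.8, -0.6]
opening: 0.0383
```

```bash
python3 - <<'E'
from h import *
go([.5916,.151,.0035],88)
t,dt=optics.get_image('top');s,ds=optics.get_image('side')
cv2.imwrite('pics/c10.png',np.hstack([cv2.resize(t[85:265,135:345],(400,343)),cv2.resize(s[120:260,240:430],(400,343)) ]))
W=world('top',dt);h=cv2.cvtColor(t,cv2.COLOR_BGR2HSV)
H,S,V=h[...,0],h[...,1],h[...,2]
reg=(abs(W[...,0]-.59)<.06)&(W[...,1]>.1)&(W[...,1]<.23)
m=reg&((H<6)|(H>174))&(S>150)&(V>80)&(W[...,2]>.02)&(W[...,2]<.09);print("tip",m.sum(),np.median(W[m],0),W[m].max(0))
hh=reg&(W[...,2]>.04)&(W[...,2]<.075);P=W[hh];print("handle",len(P),P.mean(0),P.min(0),P.max(0),np.polyfit(P[:,1],P[:,2],1),np.polyfit(P[:,1],P[:,0],1))
p=(abs(W[...,0]-.712)<.05)&(W[...,1]>.11)&(W[...,1]<.23)&(W[...,2]>.04)&(W[...,2]<.075);P=W[p];print("parked blue handle",len(P),P.mean(0),P.min(0),P.max(0),np.polyfit(P[:,1],P[:,2],1))
W=world('side',ds);m=(abs(W[...,0]-.59)<.03)&(W[...,1]>.12)&(W[...,1]<.23)&(W[...,2]>.04)&(W[...,2]<.075);P=W[m];print("side handle",len(P),P.mean(0),P.max(0))
E
```

```text
t 21.375 pos [0.514  0.3196 0.2067] xang 87.85870704478788 q [ 0.4328 -0.0142  1.6599  0.001   1.4777  0.4702] F [ 0.531   0.7706 -0.5897] open 0.03834397466826081 
 shift [-0.1674  0.0806  0.203 ] turn -0.0024660272783244242
tip 47 [0.5908 0.1867 0.0525] [0.5994 0.1947 0.0569]
handle 276 [0.5908 0.1554 0.0526] [0.5808 0.1125 0.0424] [0.6016 0.1974 0.0578] [-0.0124  0.0545] [0.0166 0.5882]
parked blue handle 274 [0.7187 0.1537 0.052 ] [0.7092 0.1118 0.0408] [0.7312 0.1983 0.0583] [0.0125 0.05  ]
side handle 90 [0.5876 0.1726 0.0529] [0.599  0.1954 0.0575]
```

View pics/c10.png

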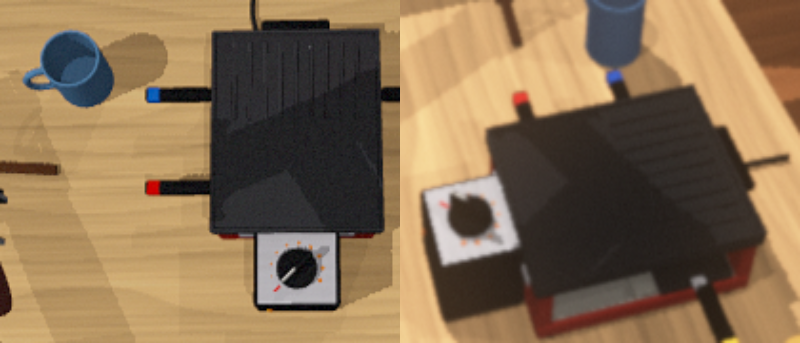

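Image count is 11. The red tip at (153,187) lines up with the parked blue one at (153,95), with the same reach (y of about 0.197 against 0.198) and height (0.053 against 0.052). The handle is level, the dial line is on the red mark and the arm is clear. I'm handing in.

```bash
python3 -c "
from station import ticket
print(ticket.finish_job())"
```

```text
the job is handed in; nothing more can be done
None
```

I turned the dial anticlockwise to off first, gripping it at 20 N. Then I slid the red-tipped pan into the free front-left bay and handed the job in at about 21 s of the 72 s allowed.

**Last checks:**
- **Dial:** the white line meets the red mark in the final top and side pictures.
- **Pan:** it met the rib where predicted, at y = 0.151 m, with the push force rising to 10 N. The handle lies level at z of about 0.053. Its end is within 1 mm of where the parked blue pan's handle ends.
- **Surroundings:** I did not see the blue pan, blue mug or scraper move. I did not measure the right-hand objects again at the end. The arm ended clear of everything.

**What disagreed:**
- **Fingertip height:** the real fingertips sit about 36 mm short of the reported TCP. The first close on the dial therefore shut above it without touching. I set the later heights from the pictures and depth readings.
- **Opening reading:** it showed about 1 to 2 mm less than the true width of the rib and the handle.

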